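# Jack up the console deck and hold it

### The job

Lift the small lever jack up and off its forked hanger and stand it upright on the counter with its saddle centred under the round boss on the console's lift tongue. Then pump its handle: press it fully down once, let it come all the way back up, press it fully down a second time, and finish while still holding the handle down with the gripper, so that the jack alone keeps the deck raised. Leave everything else on the counter where it is.

Things in the scene. Friction and masses are not known exactly. Their poses are not given: they have to be found in the camera images.
- jack: Steel lever jack, 0.65 kg, hung level, underside 40 mm up. Origin: underside, straight below the carrying head; z up, +x to the saddle, -x to the pump handle. Base plate x -90 to 100, 64 wide, 10 mm thick; body 75 x 44, to z 60; stem 14 square to z 120; head: rubber block 36 x 36, z 120 to 165 mm. Saddle disc at x 75, top z 62 mm when down. Hangs below the head: swings if jerked.
- jack_head (a point): Centre of the top of the jack's square carrying head (36 x 36 x 45 mm block below this point), to be gripped from above; 165 mm above the jack's underside. Axes as the jack's.
- saddle_top (a point): Centre of the top of the jack's round saddle (radius 17 mm), at x +75, z 62 mm in the jack's frame when down; rises straight up with the pump handle, 28 mm at full stroke.
- handle_pad (a point): Top centre of the rubber pad (34 x 28 x 12 mm) at the pump handle's end: press here. Turns about a level pin across the jack at x -32, z 66 mm in the jack's frame; pad's middle 110 mm from the pin, this point 6 mm above the middle. Lever slopes up 0.42 rad when up, down 0.08 rad when fully down: this point at x -130, z 116 mm up and x -142, z 63 mm down.
- jack_handle (a joint): Pump handle angle: 0 all the way up, 0.5 rad fully down against its stop. A spring returns it (2 N at the pad); with the deck on the saddle it takes up to about 12 N. The saddle rises 56 mm per rad, directly coupled: let go, handle and saddle go back.
- hanger: Fixed grey stand; the jack hangs in its fork. Origin on the counter below the hung head's middle; fork open to -x. Prongs 10 mm thick at y +-15, tops z 160, upturned tips at x -37, z 168 mm. Head rests on prongs, stem between, jack's +x along hanger's +y. Post at x 79 to 101, to z 169; base x -35 to 115, 130 wide, 12 high. To free the jack: raise over 10 mm, then over 80 mm along -x.
- console: White console fixed to the counter, with tilting deck (3 kg, 13 N at the tongue). Origin on the counter below the lift point; z up; the tongue sticks out to -x, where the jack comes in. Housing x 45 to 340, y +-130, 115 mm tall, to 145 with the holders. Steel lift tongue 50 mm wide, from x -28 to the housing, 8 mm thick, underside z 70 mm; the counter below it is free.
- lift_point (a point): Centre of the marked lift point on the underside of the tongue, 70 mm above the counter with the deck down; straight above it a round steel boss (radius 12 mm, 7 mm high) stands on the tongue's top as its mark, top at z 85 mm. Axes as the console's.
- deck (a joint): Tilt of the console deck: 0 shut, grows as the tongue rises (hinge 330 mm behind the lift point, at tongue height). A fully pressed jack raises it to about 0.06 rad (20 mm at the tongue).
- tumbler: Bystander: open steel tumbler, radius 32, height 120 mm; origin under its centre.
- jar: Bystander: glass jar with steel cap, radius 30, height 85 mm; origin under its centre.
- bottle: Bystander: amber bottle, radius 26, height 140 mm; origin under its centre.
- bowl: Bystander: steel bowl, radius 40, height 35 mm; origin under its centre.
- spanner: Bystander: steel spanner 150 mm long lying along its x axis.
- otoscope: Bystander: black hand otoscope 140 mm long, 30 mm high, lying along its x axis; origin under its middle.

How it is judged:
On the way, in this order (a step that is already met when the one before it is completed fails the run):
1. the jack is lifted up and off the hanger (horizontal distance between jack and hanger above 0.06 m and height (world z) of jack above 0.02 m and contact force between jack and hanger below 0.1 N), for 0.1 s.
2. the jack stands upright on the counter, saddle within 12 mm of the lift point seen from above, handle up (horizontal distance between saddle_top and lift_point below 0.012 m and height (world z) of jack below 0.005 m and angle between jack's own z axis and vertical below 0.06 rad and value of joint jack_handle below 0.08 rad and linear speed of jack below 0.03 m/s), for 0.2 s.
3. first stroke: handle fully down, deck raised (value of joint jack_handle above 0.42 rad and value of joint deck above 0.035 rad), for 0.1 s.
4. handle back up, deck down (value of joint jack_handle below 0.08 rad and value of joint deck below 0.01 rad), for 0.1 s.
At the end, for the whole second after the job is handed in: Fingers still hold the handle down (over 0.42 of 0.5 rad, over 1 N); the jack stands upright on the counter, saddle within 15 mm of the lift point seen from above, and carries the deck (over 3 N), raised over 0.035 rad and still; the robot does not touch the console (all of step 3 and horizontal distance between saddle_top and lift_point below 0.015 m and height (world z) of jack below 0.005 m and angle between jack's own z axis and vertical below 0.06 rad and velocity of joint deck below 0.05 rad/s and contact force between the fingers and jack above 1 N and contact force between jack and console above 3 N and contact force between each of the arm, the fingers and console below 0.3 N); the arm keeps its last pose, push and grip.
It fails at once if a bystander is shifted over 40 mm or knocked over (distance of any of tumbler, jar, bottle, bowl, spanner, otoscope from where it was at the start of the episode above 0.04 m or angle between any of tumbler, jar, bottle, bowl, spanner, otoscope's own z axis and vertical above 0.6 rad).
It also fails if it takes over 61 s, if anything falls off the work surface, if the arm or the gripper's body presses on something with over 40 N, if the wrist force passes 120 N, or if a joint passes its speed limit or range.

### The arm

A 7-joint arm with a two-finger parallel gripper is mounted at the origin on the work surface. World frame = base frame: x ahead of the robot, y to its left, z up, the work surface at z = 0. Lengths are in m, angles in rad, forces in N, time in s.
With the tool pointing down it reaches from about 0.425 to 0.825 m from the base axis. Payload 3.6 kg.
Tool frame: the origin (TCP) lies midway between the tips of the shut fingers; the grasp point (between the pads) lies 19 mm behind it; z points along the fingers, y is the line along which they close (so a half turn about z gives the same grasp; the last joint's range is limited). The gripper opens to 85 mm and grips with 20 to 120 N. Pads are 22 mm wide; open, the fingers measure 114 mm over their backs; the gripper's body (76 mm by 85 mm) begins 54 mm behind the grasp point. The pads swing forward as they close: fully open they stand 13 mm farther back than shut.
Start: joints at [1.185, 0.615, -0.013, 1.423, 0.008, 1.103, -0.04], TCP at [0.229, -0.608, 0.231] pointing down, gripper open.
Joint ranges: [-3.12, 3.12], [-0.3, 2.06], [-1.34, 1.32], [0.26, 2.42], [-1.36, 4.5], [0.01, 1.98], [-2.84, 2.84]. Speed limits (rad/s): [2.79, 2.79, 3.14, 3.14, 3.14, 3.14, 3.14].

### API

Orientations are given as a unit quaternion [w, x, y, z].
In Python, from cell import manip gives the robot as it stands.
- The arm moves only by the tool shift_gripper, called after ">>>" as name(argument=value, ...), one argument or row to a line, values as JSON. Schema: {"type":"object","properties":{"plan":{"type":"array","items":{"type":"object","properties":{"xyz":{"type":"array","items":{"type":"number"},"minItems":3,"maxItems":3},"rz":{"type":"number"}},"additionalProperties":false},"minItems":1,"maxItems":12},"aperture":{"type":"number"},"only":{"type":"string"},"quiet":{"type":"boolean"},"lines":{"type":"string"}},"required":["plan"],"additionalProperties":false}. plan is a list of rows, 1 to 12 of them, each an object with the fields xyz (a list: dx, dy, dz in m), rz (a turn about the tool's z in rad); a field left out counts as zero; each row shifts and turns the commanded pose from where the row before left it, along the tool's axes as they then stand; what a row does not reach is not made up. A row lasts 1/10 s, in which the tool goes at most 0.05 m and 0.15 rad, less where a joint would pass 70% of its speed; a pose out of reach is approached as far as the arm can. aperture is the opening from 0.0 (shut) to 1.0 (fully open), set as the call begins (left out keeps the last). The fingers move at their own pace and stop on an object; the grip force is fixed at half the most. Time passes only in rows, so rows that do not move let the fingers close. The tool returns the time, the measured TCP pose, the force, the opening and the grip force at its end. only (a regular expression) keeps the lines of the reply that match it, lines (a string "A,B") keeps lines A to B, and quiet returns only ok. Input that does not fit is refused with a message, and nothing moves.
- manip.state(): the state, without advancing time (a new reading comes with each control period).
- manip.camera(name): name is "scene" or "top" or "wrist"; returns a dict with "pixels" (400x640x3 uint8, red, green, blue), "mtx" (3x3 intrinsics, pixels), "origin" and "attitude" of the camera in the world. Camera axes: x right, y down, z forward; pixel columns grow to the right and rows downward; lengths in m; the calibration is good to about 2 mm. The wrist camera is an equidistant fisheye: a pixel r from the principal point sees the ray r / f radians off the axis. A picture is of the moment at which its call begins. There is no depth.
- manip.close_job(): hands the job in; it is judged then, once.
The state is a dict: "clock": time; "joint_positions": joint angles; "joint_velocities": joint speeds; "tau": joint torques, N m; "tool_pos": TCP position; "ee_rot": TCP orientation; "ft_force": force on the tool from outside, world axes, zero at the start; "moment": the same for the moment, N m; "width": opening from 0.0 (shut) to 1.0 (fully open); "grasp_force": force on a finger pad.
Only numpy, scipy, OpenCV 4.12 (cv2) and the standard library are available. Lean on these libraries where they do the work, as an engineer would, in place of code of your own. Each camera call takes 0.05 s, during which the arm holds its last target. There are 200 camera calls.

## Working session

There is one attempt and no reset: what is moved stays moved. The work goes in short steps, Python scripts to look and compute and a tool call to move; the robot and the scene stay as the last step left them, time stands still between calls to the robot, and variables do not carry over. Pictures are saved under pics/ and viewed, at most 10 in all, crops included, and the job is handed in when it is done.

```bash
ls; mkdir -p pics; cat > h.py <<'E'
import numpy as np, cv2, json
from cell import manip
def snap(name,tag):
    c=manip.camera(name); cv2.imwrite(f'pics/{tag}.png',c['pixels'][:,:,::-1])
    np.savez(f'pics/{tag}.npz',**{k:np.array(v) for k,v in c.items()})
    return c
E
python3 - <<'E'
from h import *
for n in ['scene','top','wrist']:
    c=snap(n,n+'0'); print(n,np.round(c['mtx'],1).tolist(),np.round(c['origin'],4),np.round(c['attitude'],4))
s=manip.state(); print(s)
E
```

```text
cell.py
pics
scene [[364.5, 0.0, 319.0], [0.0, 364.5, 197.6], [0.0, 0.0, 1.0]] [1.2597 0.0186 1.0745] [-0.2276  0.6578  0.6802 -0.2299]
top [[475.7, 0.0, 323.4], [0.0, 475.7, 198.4], [0.0, 0.0, 1.0]] [0.3257 0.0322 1.4234] [-0.0598  0.7093 -0.6994  0.0639]
wrist [[309.7, 0.0, 319.9], [0.0, 309.7, 201.9], [0.0, 0.0, 1.0]] [ 0.298  -0.5819  0.3734] [ 0.1222  0.813  -0.5628 -0.0862]
{'clock': 0.15, 'joint_positions': array([ 1.18452543,  0.61568764, -0.01260726,  1.42450054,  0.0080977 ,
        1.10338723, -0.04040646]), 'joint_velocities': array([-2.78809810e-06, -2.69772665e-03,  9.79051573e-04, -4.87124608e-03,
        4.63024071e-04, -1.09194392e-03,  3.68363842e-04]), 'tau': array([ 1.00732577e-03, -4.69659412e+01,  2.59496598e-01, -1.71250033e+01,
        9.97592899e-03,  7.12545458e-03,  9.17378856e-06]), 'tool_pos': array([ 0.22865018, -0.60785198,  0.23042043]), 'ee_rot': array([-9.48997593e-04,  9.83859379e-01,  1.78940740e-01, -1.82419896e-04]), 'ft_force': array([-0.98263502,  0.17541691,  0.2320265 ]), 'moment': array([-0.00741652,  0.01992344,  0.04669162]), 'grasp_force': 0.0, 'width': 1.0044827457487868}
```

View pics/scene0.png

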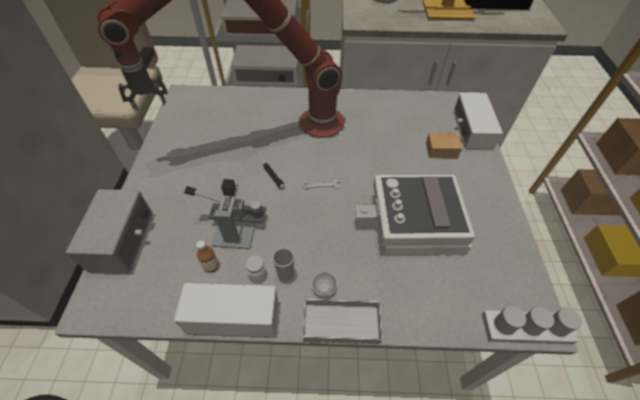

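View pics/top0.png

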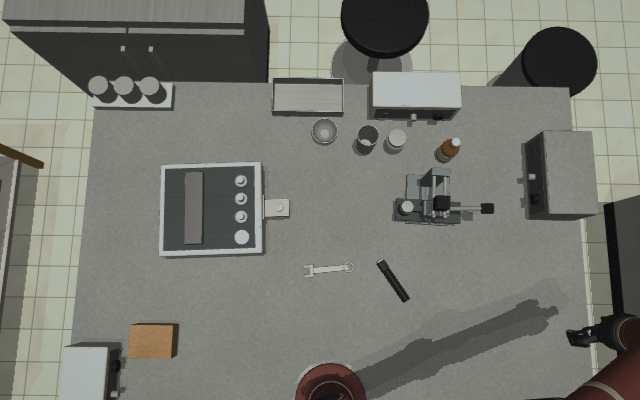

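The top view shows the jack's head at about (441,203), saddle (406,208), pad (487,209) and boss (280,208). The otoscope, spanner and bottle are all clear of the direct path. I'll take enlarged crops next to measure it more closely.

```bash
python3 - <<'E'
from h import *
t=cv2.imread('pics/top0.png'); s=cv2.imread('pics/scene0.png')
def crop(im,x,y,w,h,k): return cv2.resize(im[y:y+h,x:x+w],(w*k,h*k),interpolation=cv2.INTER_CUBIC)
a=np.hstack([crop(t,390,160,110,75,4),crop(t,255,180,85,75,4)[:, :340]])
b=np.hstack([crop(s,180,170,110,75,4),crop(s,340,180,85,75,4)])
cv2.imwrite('pics/m1.png',np.vstack([a,b])); print(a.shape)
E
```

```text
(300, 780, 3)
```

View pics/m1.png

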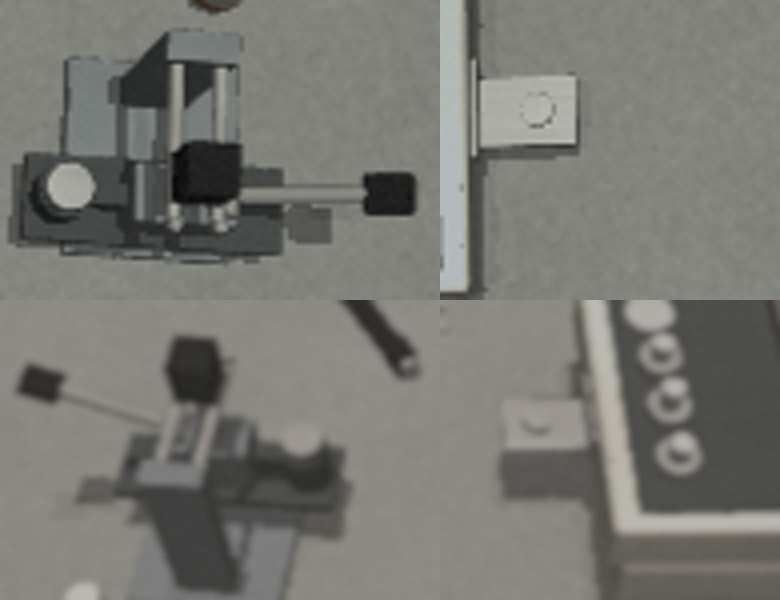

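The crops put the head's top at top-view px (443.3,202.5) and scene px (229,183.5). The saddle is at (408,206.5) / (255.8,205), the pad at (487.5,208.3) / (190,189), and the boss at (279.3,207.3) / (364.3,210.3).

```bash
cat >> h.py <<'E'
from scipy.spatial.transform import Rotation as R
def Rm(q): return R.from_quat(np.roll(q,-1)).as_matrix()
def ray(c,u,fish=False):
    K=c['mtx']; x=(u[0]-K[0,2])/K[0,0]; y=(u[1]-K[1,2])/K[1,1]
    if fish:
        th=np.hypot(x,y); k=np.sin(th)/max(th,1e-9); v=np.array([x*k,y*k,np.cos(th)])
    else: v=np.array([x,y,1.])
    v=Rm(c['attitude'])@v; return c['origin'],v/np.linalg.norm(v)
def tri(rays):
    P=[np.eye(3)-np.outer(d,d) for o,d in rays]
    x=np.linalg.solve(sum(P),sum(p@o for p,(o,d) in zip(P,rays)))
    return x,[float(np.linalg.norm(p@(x-o))) for p,(o,d) in zip(P,rays)]
def atz(r,z): o,d=r; return o+d*(z-o[2])/d[2]
def proj(c,X,fish=False):
    v=Rm(c['attitude']).T@(np.array(X)-c['origin']); K=c['mtx']
    if fish:
        rr=np.hypot(v[0],v[1]); th=np.arctan2(rr,v[2]); p=v[:2]/max(rr,1e-9)*th
    else: p=v[:2]/v[2]
    return p*K[0,0]+K[:2,2]
E
python3 - <<'E'
from h import *
t=np.load('pics/top0.npz'); s=np.load('pics/scene0.npz')
for n,a,b,z in [('head',(443.3,202.5),(229,183.5),.205),('saddle',(408,206.5),(255.8,205),.102),('pad',(487.5,208.3),(190,189),.156),('boss',(279.3,207.3),(364.3,210.3),.085)]:
    x,e=tri([ray(t,a),ray(s,b)]); print(n,x.round(4),np.round(e,4),'top@z',atz(ray(t,a),z).round(4),'scene@z',atz(ray(s,b),z).round(4))
E
```

```text
head [ 0.5358 -0.2832  0.1988] [0.0041 0.0041] top@z [ 0.5352 -0.2857  0.205 ] scene@z [ 0.5415 -0.2768  0.205 ]
saddle [ 0.5408 -0.2107  0.0959] [0.003 0.003] top@z [ 0.5401 -0.2127  0.102 ] scene@z [ 0.5455 -0.2063  0.102 ]
pad [ 0.5292 -0.4161  0.1569] [0.0013 0.0013] top@z [ 0.5295 -0.4177  0.156 ] scene@z [ 0.5287 -0.4151  0.156 ]
boss [0.5365 0.1539 0.0775] [0.0023 0.0023] top@z [0.5352 0.151  0.085 ] scene@z [0.5419 0.1552 0.085 ]
```

Measured heights match the text: head 0.199 (0.205), pad 0.157 and boss 0.078 (0.085). The jack's +x points almost along world +y, which is already how the placing needs it. I'll move to a viewing pose near the jack, turned for the grasp.

>>> shift_gripper(
  plan=[
    {"xyz": [0,0,-0.03],"rz": 0.14},
    {"xyz": [0,0,-0.03],"rz": 0.14},
    {"xyz": [0,0,-0.03],"rz": 0.135},
    {"xyz": [0.023,-0.034,0]},
    {"xyz": [0.023,-0.034,0]},
    {"xyz": [0.023,-0.034,0]},
    {"xyz": [0.023,-0.034,0]},
    {"xyz": [0.023,-0.034,0]},
    {"xyz": [0.023,-0.034,0]},
    {"xyz": [0.023,-0.034,0]},
    {"xyz": [0.023,-0.034,0]},
    {"xyz": [0.023,-0.034,0]},
  ],
  aperture=1.0,
)

```text
clock: 1.35
tool_pos: [0.453, -0.3127, 0.3211]
ee_rot: [-0.0, 1.0, -0.028, -0.0]
ft_force: [0.7, -0.4, 0.5]
width: 1.0
grasp_force: 0.0
```

>>> shift_gripper(
  plan=[
    {"xyz": [0.023,-0.034,0]},
    {},
    {},
  ],
)

```text
clock: 1.65
tool_pos: [0.4777, -0.2804, 0.3209]
ee_rot: [-0.0, 1.0, -0.026, -0.0]
ft_force: [-1.0, -0.3, 0.0]
width: 1.0
grasp_force: 0.0
```

```bash
python3 - <<'E'
from h import *
snap('wrist','w1'); s=manip.state(); print(s['tool_pos'],s['ee_rot'],s['clock'])
w=cv2.imread('pics/w1.png'); cv2.imwrite('pics/w1v.png',w)
c=np.load('pics/w1.npz'); print(c['origin'])
for X in [(.536,-.284,.205),(.5405,-.2115,.102),(.529,-.417,.156)]: print(proj(c,X,True))
E
```

```text
[ 0.4766792  -0.28202729  0.32101703] [ 2.55181555e-04  9.99616018e-01 -2.77009797e-02 -6.38156346e-04] 1.7
[ 0.55179405 -0.28479912  0.46398817]
[320.02026966 127.48399585]
[258.0442606  122.58777852]
[447.5298917  128.87036228]
```

View pics/w1.png

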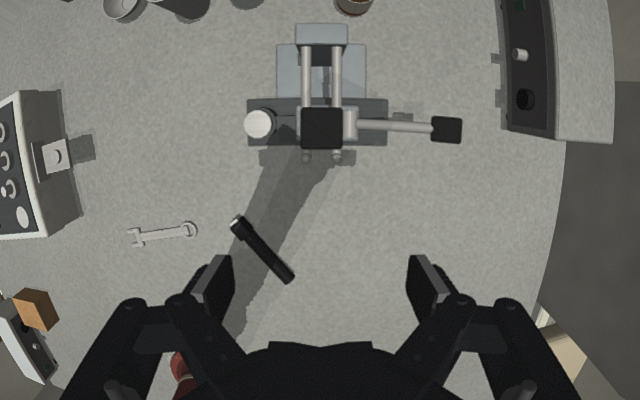

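The wrist view confirms the estimate to about 1.5 mm: head at (321.5,128) against a predicted (320,127.5), saddle (258,123), pad (447,129), and boss at (57,156). Next I move over the head and descend.

```bash
python3 - <<'E'
from h import *
c=np.load('pics/w1.npz'); t=np.load('pics/top0.npz')
print(atz(ray(c,(321.5,128),True),.205),atz(ray(c,(57,156),True),.085), tri([ray(c,(321.5,128),True),ray(t,(443.3,202.5))]), tri([ray(c,(57,156),True),ray(t,(279.3,207.3))]))
# tongue edges in top view
f=lambda x,y: atz(ray(t,(255+(x-440)/4,180+y/4)),.078)
for p in [(480,79),(577,75),(480,146),(577,144)]: print(f(*p))
E
```

```text
[ 0.53550351 -0.28520373  0.205     ] [0.53502923 0.14586914 0.085     ] (array([ 0.53533976, -0.28538675,  0.20563934]), [0.0002743937578543255, 0.00027439375785425683]) (array([0.53535262, 0.15128068, 0.08041923]), [0.0005475289073217112, 0.0005475289073217549])
[0.55759426 0.19324567 0.078     ]
[0.56152827 0.12379692 0.078     ]
[0.50914226 0.19155817 0.078     ]
[0.51157762 0.12250065 0.078     ]
```

>>> shift_gripper(
  plan=[
    {"xyz": [0.03,0,0]},
    {"xyz": [0.0295,0.0005,0]},
    {"xyz": [0,0,0.03]},
    {"xyz": [0,0,0.03]},
    {"xyz": [0,0,0.03]},
    {"xyz": [0,0,0.03]},
    {"xyz": [0,0,0.015]},
    {},
    {},
  ],
)

```text
clock: 2.6
tool_pos: [0.5361, -0.287, 0.1867]
ee_rot: [0.0, 1.0, -0.029, 0.0]
ft_force: [0.1, -0.3, 0.2]
width: 0.999
grasp_force: 0.0
```

>>> shift_gripper(
  plan=[
    {"xyz": [0,-0.0015,0.015]},
    {},
    {},
  ],
)

```text
clock: 2.9
tool_pos: [0.5371, -0.2845, 0.1725]
ee_rot: [0.0, 1.0, -0.028, 0.001]
ft_force: [-0.2, 0.2, 0.3]
width: 1.002
grasp_force: 0.0
```

>>> shift_gripper(
  plan=[
    {},
    {},
    {},
    {},
    {},
    {},
    {},
    {},
    {},
    {},
  ],
  aperture=0.0,
)

```text
clock: 3.9
tool_pos: [0.537, -0.284, 0.1719]
ee_rot: [0.0, 1.0, -0.028, 0.0]
ft_force: [-1.2, 0.5, 5.8]
width: 0.413
grasp_force: 61.4
```

>>> shift_gripper(
  plan=[
    {"xyz": [0,0,-0.004]},
    {"xyz": [0,0,-0.006]},
    {"xyz": [0,0,-0.008]},
    {"xyz": [0,0,-0.008]},
    {"xyz": [0,0,-0.004]},
    {},
    {},
    {},
  ],
)

```text
clock: 4.7
tool_pos: [0.5364, -0.2837, 0.2009]
ee_rot: [-0.0, 1.0, -0.028, -0.0]
ft_force: [0.5, 0.4, -7.3]
width: 0.41
grasp_force: 60.6
```

>>> shift_gripper(
  plan=[
    {"xyz": [-0.005,0,0]},
    {"xyz": [-0.01,0,0]},
    {"xyz": [-0.015,0,0]},
    {"xyz": [-0.015,0,0]},
    {"xyz": [-0.015,0,0]},
    {"xyz": [-0.015,0,0]},
    {"xyz": [-0.015,0,0]},
    {"xyz": [-0.015,0,0]},
    {"xyz": [-0.01,0,0]},
    {"xyz": [-0.005,0,0]},
    {},
    {},
  ],
)

```text
clock: 5.9
tool_pos: [0.4178, -0.2773, 0.2016]
ee_rot: [0.0, 1.0, -0.027, 0.001]
ft_force: [0.4, -1.2, -6.6]
width: 0.414
grasp_force: 60.5
```

>>> shift_gripper(
  plan=[
    {"xyz": [0,-0.005,-0.015]},
    {"xyz": [0,-0.015,-0.02]},
    {"xyz": [0,-0.025,-0.02]},
    {"xyz": [0,-0.03,0]},
    {"xyz": [0,-0.03,0]},
    {"xyz": [0,-0.03,0]},
    {"xyz": [0,-0.03,0]},
    {"xyz": [0,-0.03,0]},
    {"xyz": [0.01,-0.03,0]},
    {"xyz": [0.02,-0.025,0]},
    {"xyz": [0.02,-0.015,0]},
    {"xyz": [0.02,-0.007,0]},
  ],
)

```text
clock: 7.1
tool_pos: [0.5033, -0.006, 0.2565]
ee_rot: [-0.001, 1.0, -0.025, 0.001]
ft_force: [0.2, -0.1, -7.5]
width: 0.414
grasp_force: 61.7
```

>>> shift_gripper(
  plan=[
    {"xyz": [0.015,0,0]},
    {"xyz": [0.008,0,0]},
    {"xyz": [0.004,0,0]},
    {},
    {},
    {},
    {},
  ],
)

```text
clock: 7.8
tool_pos: [0.5283, -0.011, 0.2565]
ee_rot: [-0.0, 1.0, -0.028, -0.0]
ft_force: [0.3, -0.3, -7.5]
width: 0.414
grasp_force: 61.7
```

```bash
python3 - <<'E'
from h import *
snap('wrist','w2'); t=cv2.imread('pics/w2.png'); snap('scene','s2');snap('top','t2')
c=np.load('pics/w2.npz'); s=manip.state(); print(s['tool_pos'],c['origin'],c['attitude'])
print(proj(c,(.5353,.151,.085),True),proj(np.load('pics/t2.npz'),(.5353,.151,.085)))
a=cv2.resize(t[0:300,80:480],(800,600),interpolation=cv2.INTER_CUBIC); cv2.imwrite('pics/w2c.png',a)
E
```

```text
[ 0.52857447 -0.01103292  0.25646808] [ 0.60227299 -0.01566228  0.39961456] [-0.10278108 -0.67936778  0.71837931  0.10875032]
[175.5948779  183.83098882] [279.2955405  207.25831528]
```

View pics/w2c.png

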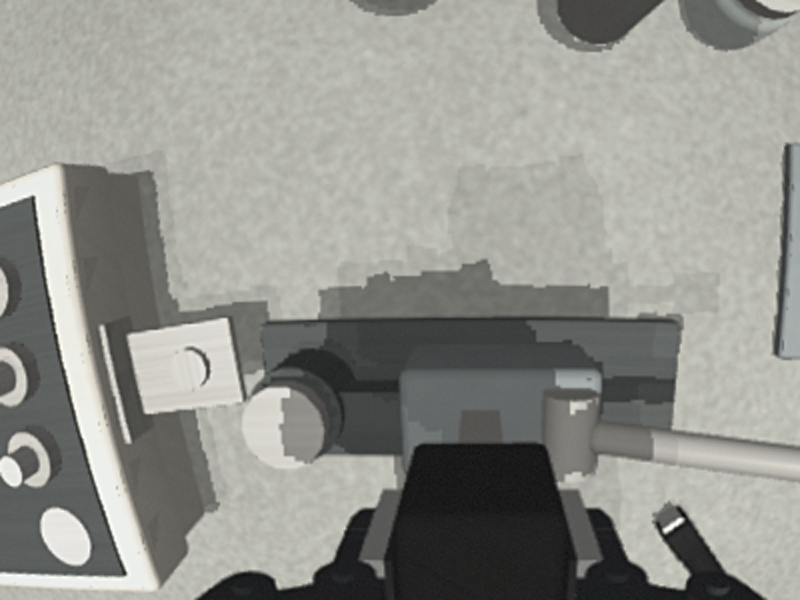

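The boss's top is at (175,184), against a predicted (175.6,183.8), so the lift point is confirmed. The saddle's top centre is at about (222,212.5), and the jack hangs level in the grip.

```bash
python3 - <<'E'
from h import *
c=np.load('pics/w2.npz'); s=manip.state(); p=s['tool_pos']
for z in (.1815,.1865): print(z,(atz(ray(c,(222,212.5),True),z)-p).round(4))
# base plate top front corners (plate top z=.1345): crop (263,322),(681,320)
for q in [(263,322),(681,320)]: print((atz(ray(c,(80+q[0]/2,q[1]/2),True),.1345)-p).round(4))
E
```

```text
0.1815 [ 0.0019  0.075  -0.075 ]
0.1865 [ 0.0035  0.0732 -0.07  ]
[ 0.0357  0.0954 -0.122 ]
[ 0.0259 -0.0922 -0.122 ]
```

>>> shift_gripper(
  plan=[
    {"xyz": [0,0,0.01]},
    {"xyz": [0,0,0.02]},
    {"xyz": [0,0,0.025]},
    {"xyz": [0,0,0.025]},
    {"xyz": [0,0,0.02]},
    {"xyz": [0,0,0.014]},
    {"xyz": [0,0,0.006]},
    {},
    {},
    {},
  ],
)

```text
clock: 8.95
tool_pos: [0.5297, -0.0109, 0.1373]
ee_rot: [-0.0, 1.0, -0.028, 0.001]
ft_force: [-0.2, 0.3, -6.5]
width: 0.415
grasp_force: 61.5
```

```bash
python3 -c "
from h import *
s=manip.state();print(s['tool_pos'],s['ft_force'])"
```

```text
[ 0.52967267 -0.01092493  0.13728513] [-0.1769403   0.33697228 -6.53334048]
```

>>> shift_gripper(
  plan=[
    {"xyz": [0,0,0.002]},
    {"xyz": [-0.0005,-0.007,0]},
    {"xyz": [-0.0005,-0.012,0]},
    {"xyz": [-0.0005,-0.015,0]},
    {"xyz": [-0.0005,-0.015,0]},
    {"xyz": [-0.0005,-0.015,0]},
    {"xyz": [0,-0.012,0]},
    {"xyz": [0,-0.008,0]},
    {"xyz": [0,-0.0035,0]},
    {},
    {},
    {},
  ],
)

```text
clock: 10.15
tool_pos: [0.5311, 0.0753, 0.1343]
ee_rot: [0.0, 1.0, -0.028, -0.0]
ft_force: [0.3, 0.0, -5.6]
width: 0.413
grasp_force: 61.7
```

```bash
python3 - <<'E'
from h import *
s=manip.state();print(s['tool_pos'],s['ft_force'])
snap('wrist','w3'); t=cv2.imread('pics/w3.png');c=np.load('pics/w3.npz')
print(proj(c,(.5353,.151,.085),True), proj(c,s['tool_pos']+[.0038,.0745,-.07],True))
cv2.imwrite('pics/w3c.png',cv2.resize(t[50:350,120:520],(800,600),interpolation=cv2.INTER_CUBIC))
E
```

```text
[0.53108882 0.0753034  0.13429567] [ 0.34993691  0.02492521 -5.60596577]
[210.04539397 222.07432559] [220.40681785 212.77886237]
```

View pics/w3c.png

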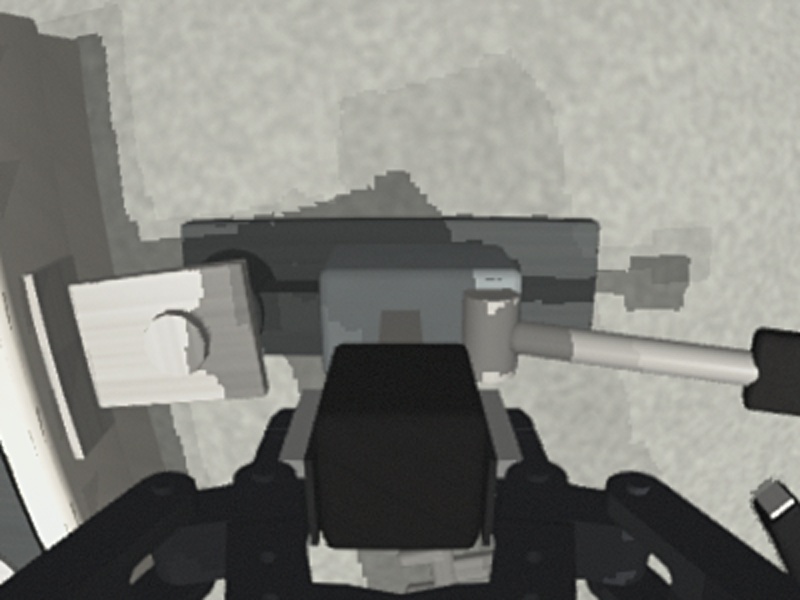

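The boss is at (208.5,221.5), within about 1.5 mm of the prediction, and the saddle sits under it. I'll nudge the jack +y by 1.5 mm and lower it to contact.

>>> shift_gripper(
  plan=[
    {"xyz": [0,-0.0015,0]},
    {"xyz": [0,0,0.001]},
    {"xyz": [0,0,0.001]},
    {"xyz": [0,0,0.001]},
    {},
    {},
  ],
)

```text
clock: 10.8
tool_pos: [0.5312, 0.0781, 0.132]
ee_rot: [-0.0, 1.0, -0.028, 0.0]
ft_force: [-2.3, -0.7, 0.7]
width: 0.414
grasp_force: 62.6
```

>>> shift_gripper(
  plan=[
    {"xyz": [0,0,0.0005]},
    {},
    {},
    {},
    {},
    {},
    {},
  ],
  aperture=0.8,
)

```text
clock: 11.5
tool_pos: [0.5312, 0.078, 0.1308]
ee_rot: [-0.0, 1.0, -0.028, 0.0]
ft_force: [0.8, 0.1, 0.2]
width: 0.804
grasp_force: 0.0
```

>>> shift_gripper(
  plan=[
    {"xyz": [0,0,-0.02]},
    {"xyz": [0,0,-0.03]},
    {"xyz": [0,0,-0.04]},
    {"xyz": [0,0,-0.04]},
    {},
  ],
)

```text
clock: 12.0
tool_pos: [0.5347, 0.0788, 0.2667]
ee_rot: [-0.001, 1.0, -0.028, 0.006]
ft_force: [-0.0, 0.4, -0.2]
width: 0.798
grasp_force: 0.0
```

```bash
python3 - <<'E'
from h import *
s=manip.state();print(s['tool_pos'],s['ft_force'])
snap('wrist','w4'); c=np.load('pics/w4.npz');snap('top','t4')
J=np.array([.5312,.0781,0]); d=np.array([.055,.998,0])
for n,a,z in [('boss',None,0),('head',0,.165),('padup',-.130,.116)]:
    X=np.array([.5353,.1515,.085]) if a is None else J+a*d+[0,0,z]
    print(n,X,proj(c,X,True))
t=cv2.imread('pics/w4.png')
cv2.imwrite('pics/w4c.png',cv2.resize(t[50:350,140:540],(800,600),interpolation=cv2.INTER_CUBIC))
E
```

```text
[0.53469153 0.07875432 0.26673889] [-0.03843928  0.43418443 -0.23685348]
boss [0.5353 0.1515 0.085 ] [253.73696205 183.80959389]
head [0.5312 0.0781 0.165 ] [320.73167879 205.40993064]
padup [ 0.52405 -0.05164  0.116  ] [445.74887957 191.35690636]
```

View pics/w4c.png

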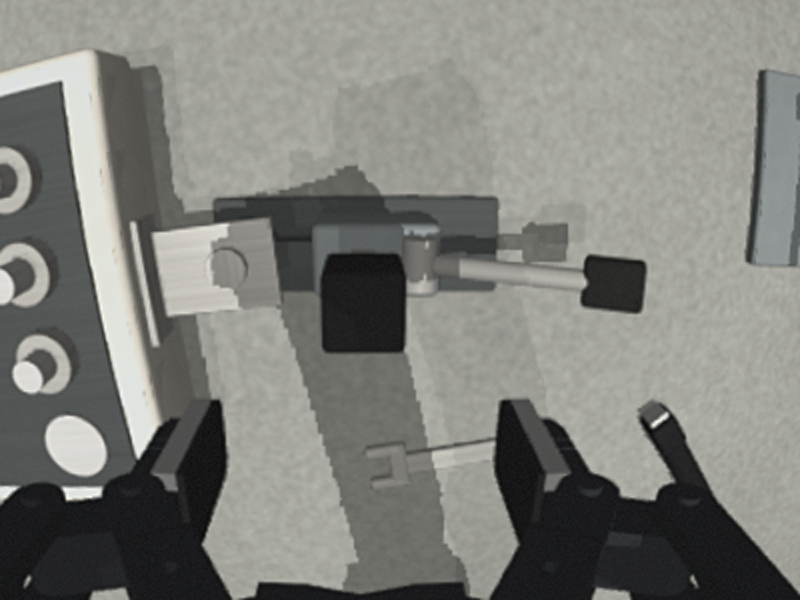

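The boss (254,183.5), head (321.5,206.5) and pad (447,191.5) all match the predictions within about 1.5 px. The jack stands correctly with its handle up. I'll close the fingers and move over the pad.

>>> shift_gripper(
  plan=[
    {"xyz": [0,0.02,0]},
    {"xyz": [0,0.03,0]},
    {"xyz": [0,0.035,0]},
    {"xyz": [0,0.03,0]},
    {"xyz": [0,0.019,0]},
    {"xyz": [0,0,0.02]},
    {"xyz": [0,0,0.03]},
    {"xyz": [0,0,0.035]},
    {"xyz": [0,0,0.03]},
    {"xyz": [0,0,0.015]},
    {},
    {},
  ],
  aperture=0.0,
)

```text
clock: 13.3
tool_pos: [0.5232, -0.0557, 0.1301]
ee_rot: [-0.0, 1.0, -0.028, -0.001]
ft_force: [0.8, 0.6, -0.1]
width: 0.0
grasp_force: 0.0
```

```bash
python3 - <<'E'
from h import *
s=manip.state(); p=s['tool_pos']; print(p)
J=np.array([.5312,.0781]); d=np.array([.055,.998]); print(J-.132*d-p[:2])
E
```

```text
[ 0.5232127  -0.05570893  0.13010277]
[0.0007273  0.00207293]
```

>>> shift_gripper(
  plan=[
    {"xyz": [0,0,0.01]},
    {"xyz": [0,0.002,0.01]},
    {"xyz": [0,0.002,0.01]},
    {"xyz": [0,0.002,0.01]},
    {"xyz": [0,0.001,0.01]},
    {"xyz": [0,0.001,0.008]},
    {"xyz": [0,0,0.006]},
    {"xyz": [0,0,0.003]},
    {},
    {},
  ],
)

```text
clock: 14.3
tool_pos: [0.5243, -0.0658, 0.0651]
ee_rot: [0.001, 1.0, -0.028, 0.001]
ft_force: [-1.6, -2.5, 11.7]
width: 0.002
grasp_force: 5.7
```

>>> shift_gripper(
  plan=[
    {"xyz": [0,0,0.002]},
    {"xyz": [0,0,0.001]},
    {},
    {},
  ],
)

```text
clock: 14.7
tool_pos: [0.5244, -0.0658, 0.0629]
ee_rot: [0.001, 1.0, -0.028, 0.002]
ft_force: [-2.0, -2.7, 16.1]
width: -0.001
grasp_force: 8.1
```

```bash
python3 - <<'E'
from h import *
snap('wrist','w5'); t=cv2.imread('pics/w5.png'); c=np.load('pics/w5.npz')
print(proj(c,(.5353,.1515,.085),True),proj(c,(.5353,.1515,.105),True),proj(c,(.5312,.0781,.165),True))
cv2.imwrite('pics/w5c.png',cv2.resize(t[50:350,60:460],(800,600),interpolation=cv2.INTER_CUBIC))
E
```

```text
[ 10.09381472 253.80464447] [ -8.72267587 265.79524027] [-22.79963235 343.8893442 ]
```

View pics/w5c.png

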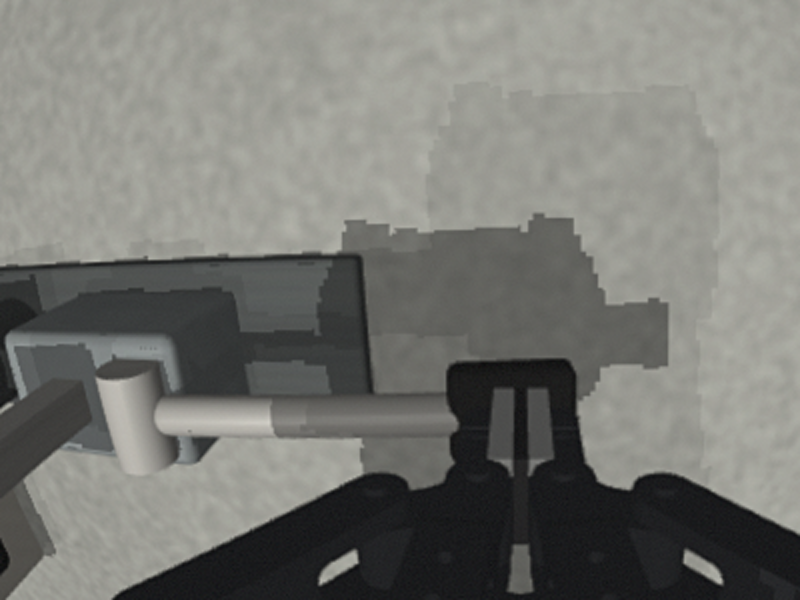

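The handle lies level and fully down, with the fingertips centred on its pad, and the force rose to 16 N at the stop. I'll let it come back up and pause there.

>>> shift_gripper(
  plan=[
    {"xyz": [0,0,-0.009]},
    {"xyz": [0,-0.001,-0.01]},
    {"xyz": [0,-0.001,-0.01]},
    {"xyz": [0,-0.002,-0.01]},
    {"xyz": [0,-0.002,-0.01]},
    {"xyz": [0,-0.002,-0.011]},
    {"xyz": [0,0,-0.01]},
    {},
    {},
    {},
    {},
    {},
  ],
)

```text
clock: 15.95
tool_pos: [0.5235, -0.0558, 0.1304]
ee_rot: [-0.0, 1.0, -0.028, -0.001]
ft_force: [-0.2, -0.7, 0.8]
width: -0.003
grasp_force: 0.0
```

```bash
python3 - <<'E'
from h import *
snap('wrist','w6'); t=cv2.imread('pics/w6.png'); c=np.load('pics/w6.npz'); snap('top','t6')
print(proj(c,(.5353,.1515,.085),True),proj(c,(.5312,.0781,.165),True))
a=cv2.imread('pics/t4.png');b=cv2.imread('pics/t6.png')
k=lambda im:cv2.resize(im[175:255,255:405],None,fx=5,fy=3.7,interpolation=cv2.INTER_CUBIC)
cv2.imwrite('pics/cmp.png',np.vstack([k(a),k(b)]))
E
```

```text
[ 72.18841898 219.45737534] [ 69.7861279  273.43357223]
```

View pics/cmp.png

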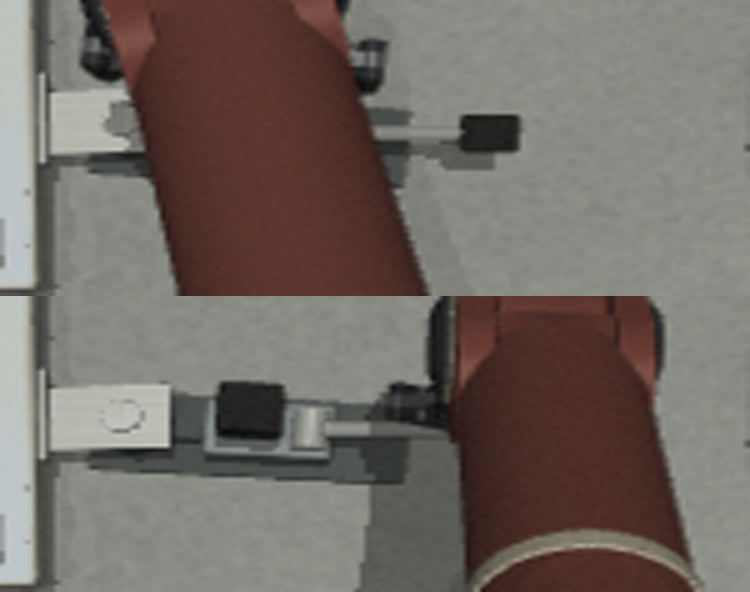

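The tongue is down again with its boss at crop (123,415), and the head's top is at about top-view px (305.6,205.3). I'll check for drift, then press the second time.

```bash
python3 -c "
from h import *
t=np.load('pics/t6.npz'); print(atz(ray(t,(305.6,205.3)),.165), atz(ray(t,(255+123/5,175+(415-296)/3.7)),.085))"
```

```text
[0.52910629 0.07362856 0.165     ] [0.53558957 0.15014218 0.085     ]
```

>>> shift_gripper(
  plan=[
    {"xyz": [0,0,0.01]},
    {"xyz": [0,0.002,0.01]},
    {"xyz": [0,0.002,0.01]},
    {"xyz": [0,0.002,0.01]},
    {"xyz": [0,0.001,0.01]},
    {"xyz": [0,0.001,0.008]},
    {"xyz": [0,0,0.006]},
    {"xyz": [0,0,0.004]},
    {"xyz": [0,0,0.002]},
    {},
    {},
    {},
  ],
)

```text
clock: 17.25
tool_pos: [0.5238, -0.0656, 0.0626]
ee_rot: [0.001, 1.0, -0.028, 0.001]
ft_force: [-3.5, -2.6, 17.5]
width: 0.001
grasp_force: 9.5
```

>>> shift_gripper(
  plan=[
    {},
    {},
    {},
    {},
    {},
  ],
)

```text
clock: 17.75
tool_pos: [0.5238, -0.0655, 0.0626]
ee_rot: [0.001, 1.0, -0.028, 0.001]
ft_force: [-3.3, -1.3, 18.2]
width: 0.0
grasp_force: 9.4
```

```bash
python3 - <<'E'
from h import *
c=snap('top','t7'); a=cv2.imread('pics/t7.png'); 
cv2.imwrite('pics/t7c.png',cv2.resize(a[175:255,255:405],None,fx=5,fy=5,interpolation=cv2.INTER_CUBIC))
E
```

```text
(no output)
```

View pics/t7c.png

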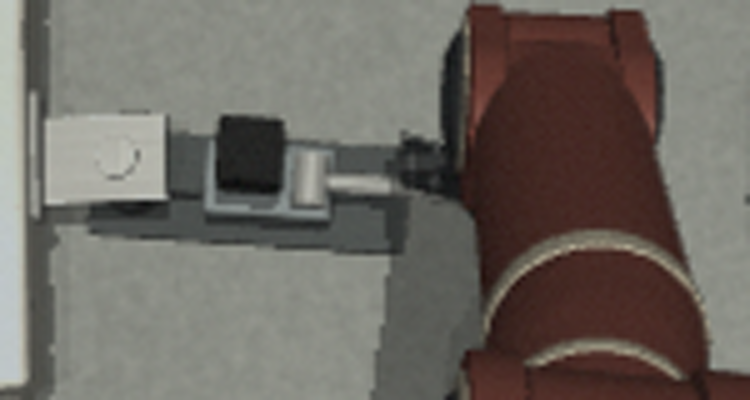

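The tongue is raised, with its boss moved out to crop (117,157). The head is still at (252,150), so the jack has not shifted, and the fingers are still holding the handle down. I'm handing in the job.

```bash
python3 -c "
from cell import manip
print(manip.close_job())"
```

```text
the job is handed in; nothing more can be done
None
```

The job is handed in at about 17.8 s: the jack stands under the lift point (saddle about 3 mm off by camera), was pumped down, up and down again, and the fingers still hold the handle at its stop with the deck raised; the judge returned no result, so I can't confirm a pass.

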